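Tip the steel balls into the V-groove

TASK

On the bench of the recording rig stand two identical tipping feeders; one tray holds three steel balls, the other hex nuts. Lift the ball tray by its white knob so that the three balls run along the guide and in single file into the V-groove, then lower the tray fully back onto its rest and let go. Leave the nut feeder's tray down.

Things in the scene. Friction and masses are not known exactly. Their poses are not given: they have to be found in the camera images.
- knob (a point): centre of the white knob (26 mm ball) of the tray with the steel balls, 72 mm above the table at rest, on a rod 27 mm clear of the tray's end wall; nothing beside it. Moves with the tray. x: along the tray from knob towards groove (0.06 rad upward at rest), y: left, parallel to the hinge, z: up. The hinge line passes 160 mm along x and -12 mm along z from here, 70 mm above the table
- ball_tray (a joint): tip of that tray (aluminium, 119 x 80 mm, walls 25 mm, 0.25 to 0.5 kg, falls back if let go) about the hinge at its far lip: 0 on its rest, up to 0.8 rad; lifting the knob is positive. At rest the floor slopes 0.06 rad back to the knob; at 0.3 to 0.45 rad (knob 50 to 65 mm up) the balls run along a slanted guide and out of the lip's 28 mm outlet within 2 s
- groove (a point): in the fixed V-groove (84 mm long, falling 0.14 rad to its stop) that follows that tray's outlet: at the inner face of its end stop, at the seated balls' mean centre height, 60 mm above the table. x: along the groove to the stop, away from the tray, y: left, z: up. With the tray down it lies 251 mm ahead of the knob and 22 mm to the right. Balls rest in a row at about x = -10, -30, -50 mm
- ball_1: polished steel ball, 20 mm diameter, 33 g; origin at its centre (its axes mean nothing). It starts on the floor of the ball feeder's tray, by the wall at the knob end, and may roll there
- ball_2: polished steel ball, 20 mm diameter, 33 g; origin at its centre (its axes mean nothing). It starts on the floor of the ball feeder's tray, by the wall at the knob end, and may roll there
- ball_3: polished steel ball, 20 mm diameter, 33 g; origin at its centre (its axes mean nothing). It starts on the floor of the ball feeder's tray, by the wall at the knob end, and may roll there
- nut_knob (a point): centre of the like white knob on the other feeder, of the same size and build, whose tray holds three hex nuts (20 mm across flats); axes as for the knob. That tray stays down

How it is judged:
By the outcome, as a careful person would: the job done as asked, in the order asked, and still so for the second after the job is handed in, with the robot touching nothing.
It also fails if it takes over 40 s, if anything falls off the work surface, if the arm or the gripper's body presses on something with over 40 N, if the wrist force passes 120 N, or if a joint passes its speed limit or range.

ROBOT

A 6-joint arm with a two-finger parallel gripper is mounted at the origin on the work surface. World frame = base frame: x ahead of the robot, y to its left, z up, the work surface at z = 0. Lengths are in m, angles in rad, forces in N, time in s.
With the tool pointing down it reaches from about 0.35 to 0.975 m from the base axis. Payload 4.9 kg.
Tool frame: the origin (TCP) lies midway between the tips of the shut fingers; the grasp point (between the pads) lies 19 mm behind it; z points along the fingers, y is the line along which they close (so a half turn about z gives the same grasp; the last joint's range is limited). The gripper opens to 85 mm and grips with 20 to 120 N. Pads are 22 mm wide; open, the fingers measure 114 mm over their backs; the gripper's body (76 mm by 85 mm) begins 54 mm behind the grasp point. The pads swing forward as they close: fully open they stand 13 mm farther back than shut.
Start: joints at [-1.394, 0.053, 1.613, -0, 1.476, -0.119], TCP at [0.182, -0.598, 0.231] pointing down, gripper open.
Joint ranges: [-3.01, 3.01], [-1.01, 2.22], [0.06, 2.58], [-1.02, 4.17], [0.09, 2.62], [-3.14, 3.14]. Speed limits (rad/s): [2.57, 2.57, 3.14, 3.14, 3.14, 3.14].

INTERFACE

Orientations are given as a rotation vector (axis times angle).
In Python, from station import ctrl gives the robot as it stands.
- The arm moves only by the tool carry_out, never from a script. Its argument "moves" is a list of rows, each an object of numbers: "x", "y", "z": the shift along the tool's x, y, z in units of 25 mm (1.0 is 25 mm); "turn": the turn about the tool's z in rad. In form: [{"x": .., "y": .., "z": .., "turn": ..}, ...]. A call has exactly 8 rows; each row shifts and turns the commanded pose from where the row before left it, along the tool's axes as they then stand; what a row does not reach is not made up. A row lasts 1/10 s, in which the tool goes at most 50 mm and 8.59 degrees, less where a joint would pass 70% of its speed; a pose out of reach is approached as far as the arm can. A call is refused whole if a number of a shift passes 1 or a number of a turn 0.15, either way. A call with a gripper value outside its range is refused whole. "grip" is the finger opening in mm, from 0 to 85.4, set as the call begins (left out, the last holds). The fingers move at their own pace and stop on an object; "newtons" is the grip in N (left out, the last holds). Time passes only in rows, so rows that do not move let the fingers close, or fill a call up. It gives the time, the measured TCP pose, the force, the opening and the grip force at its end, in the units of the state.
- ctrl.get_obs(): the state, without advancing time (a new reading comes with each control period).
- ctrl.get_image(name): name is "side" or "top" or "wrist"; returns the picture (400x640x3 uint8, red, green, blue); there is no depth.
- ctrl.calibration(name): a dict with "fx", "fy", "cx", "cy" (pixels), "k1" (the pictures are not rectified: a ray, as slopes to the right and down, at radius r is drawn at 1 + k1 r^2 times it, then the intrinsics apply), "R" (3x3) and "t" (3): a world point X has camera coordinates R X + t; the wrist camera has in their place "T_tool_cam" (4x4, takes a point from camera to tool coordinates, whose origin is the TCP and whose axes are the flange's). Camera axes: x right, y down, z forward; pixel columns grow to the right and rows downward; lengths in m; the calibration is good to about 2 mm. A picture is of the moment at which its call begins: read the wrist's pose just before it. calibration takes no time and is no camera call.
- ctrl.finish_job(): hands the job in; it is judged then, once.
Trained networks look in the newest picture that a camera, given by its name, has taken for a name from the list of things; names that differ only in an ending like _2 or _b are one class to them, and where a whole thing is asked for, a point or a joint stands for the part that bears it (a point fixed in the world has none). Each returns a list of dicts, best first, with "confidence" (0 to 1); they miss things now and then, are a little off and sometimes report something else, mostly with a low value. They report only what shows in the picture. A call takes as long as a camera call.
- ctrl.look_for(camera, query): "rect" ([left, top, width, height] in pixels, round what is visible of it).
- ctrl.mark_of(camera, query): "pixel" ([column, row] in pixels: a listed point, or the origin of a listed thing).
The state is a dict: "t": time; "q": joint angles; "dq": joint speeds; "effort": joint torques, N m; "tool_pos": TCP position; "tool_rot": TCP orientation; "contact_force": force on the tool from outside, world axes, zero at the start; "wrist_torque": the same for the moment, N m; "opening": finger opening in m; "grip_force": force on a finger pad.
Only numpy, scipy, OpenCV 4.12 (cv2) and the standard library are available. Lean on these libraries where they do the work, as an engineer would, in place of code of your own. Each camera call takes 0.05 s, during which the arm holds its last target. There are 200 camera calls.

## Working session

There is one attempt and no reset: what is moved stays moved. The work goes in short steps, Python scripts to look and compute and a tool call to move; the robot and the scene stay as the last step left them, time stands still between calls to the robot, and variables do not carry over. Pictures are saved under pics/ and viewed, at most 10 in all, crops included, and the job is handed in when it is done.

Besides the shell and the picture viewer there is one more tool, called after "Request:" as a command line: name --argument value ..., lists and objects as JSON in quotes. carry_out: Moves the arm, as the interface text tells. Its arguments: {"type":"object","properties":{"moves":{"type":"array"},"grip":{"type":"number"},"newtons":{"type":"number"}},"required":["moves"]}

```bash
mkdir -p pics
python3 - <<'E'
from station import ctrl
import cv2
for n in("side","top"):
    im=ctrl.get_image(n); cv2.imwrite(f"pics/{n}0.png",im[:,:,::-1])
    for q in("knob","nut_knob","groove","ball_1"):
        print(n,q,[(d["confidence"],d["pixel"]) for d in ctrl.mark_of(n,q)])
    c=ctrl.calibration(n); print(c)
print(ctrl.calibration("wrist")); print(ctrl.get_obs())
E
```

```text
side knob [(0.72, [379.5, 281.7])]
side nut_knob [(0.8, [380.7, 165.7])]
side groove [(0.85, [224.3, 290.1])]
side ball_1 [(0.59, [350.1, 300.9]), (0.49, [348.5, 290.1]), (0.48, [342.4, 274.9])]
{'fx': 386.7048548839575, 'fy': 386.7048548839575, 'cx': 318.08555493353134, 'cy': 197.1297841226943, 'k1': -0.08726098533627365, 'R': array([[-0.98439427, -0.17597375,  0.00107354],
       [-0.12109359,  0.67294389, -0.72971424],
       [ 0.12768811, -0.71845652, -0.6837514 ]]), 't': array([0.58092283, 0.16808977, 0.68771251])}
top knob [(0.87, [253.9, 240.9])]
top nut_knob [(0.97, [381.2, 231.7])]
top groove [(0.86, [236.3, 131.3])]
top ball_1 [(0.61, [240.0, 218.0]), (0.5, [250.7, 214.3])]
{'fx': 421.26377160928774, 'fy': 421.26377160928774, 'cx': 319.2503933709566, 'cy': 191.143306021755, 'k1': -0.07116250300373363, 'R': array([[ 0.01701139, -0.99977532,  0.01264572],
       [-0.99950144, -0.01734047, -0.0263852 ],
       [ 0.02659855, -0.01219057, -0.99957186]]), 't': array([-0.02917742,  0.5785189 ,  1.01801219])}
{'fx': 322.6907771414782, 'fy': 322.6907771414782, 'cx': 317.873222653164
[... 410 characters left out ...]
)}
{'t': 0.5, 'q': array([-1.39401626e+00,  5.26953541e-02,  1.61294362e+00, -1.30323189e-05,
        1.47599087e+00, -1.19028018e-01]), 'dq': array([-3.06927803e-04, -1.96090196e-03, -1.85803488e-03, -6.20748388e-06,
        4.32535935e-03, -5.53443956e-04]), 'effort': array([-4.41321308e-04, -3.93212914e+01, -3.70023108e+01, -7.00311830e-05,
        1.32445966e-03, -1.68831328e-06]), 'tool_pos': array([ 0.18216947, -0.59782527,  0.23128037]), 'tool_rot': array([-3.10725644e+00, -4.62958498e-01,  2.20573094e-05]), 'contact_force': array([ 0.04097569, -1.01807162,  0.56339324]), 'wrist_torque': array([ 0.00825057, -0.03881487,  0.05661499]), 'grip_force': 0.0, 'opening': 0.08566160367684207}
```

View pics/side0.png

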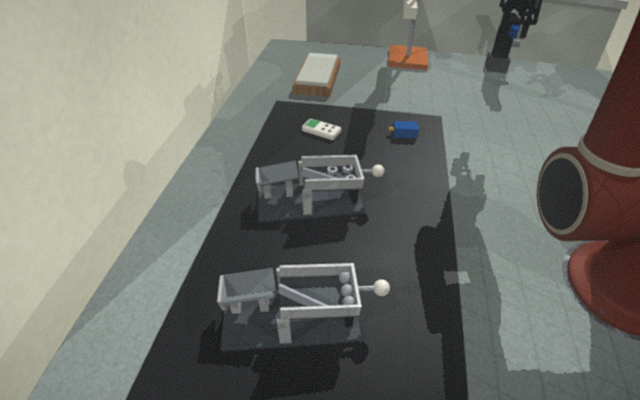

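View pics/top0.png

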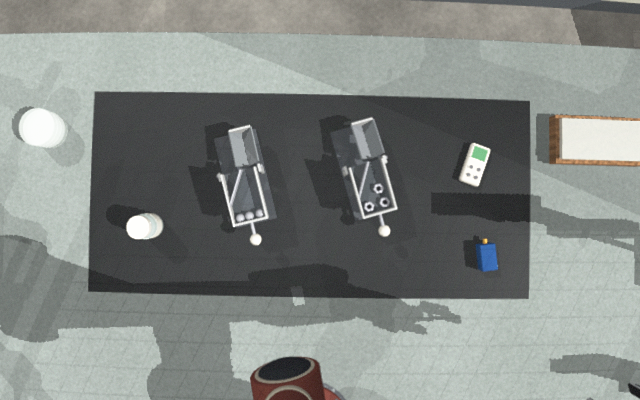

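```bash
cat > h.py <<'E'
import numpy as np, cv2
from station import ctrl
from scipy.spatial.transform import Rotation as Ro
def ray(n,px,obs=None):
    c=ctrl.calibration(n); k=np.array([[c['fx'],0,c['cx']],[0,c['fy'],c['cy']],[0,0,1]])
    u=cv2.undistortPoints(np.array([[px]],float),k,np.array([c['k1'],0,0,0]))[0,0]
    d=np.array([*u,1.])
    if n=="wrist":
        T=c['T_tool_cam']; R=Ro.from_rotvec(obs['tool_rot']).as_matrix()
        o=R@T[:3,3]+obs['tool_pos']; d=R@T[:3,:3]@d
    else: o=-c['R'].T@c['t']; d=c['R'].T@d
    return o,d/np.linalg.norm(d)
def tri(rays):
    A=sum(np.eye(3)-np.outer(d,d) for o,d in rays); b=sum((np.eye(3)-np.outer(d,d))@o for o,d in rays)
    p=np.linalg.solve(A,b); return p,max(np.linalg.norm((np.eye(3)-np.outer(d,d))@(p-o)) for o,d in rays)
E
python3 - <<'E'
from h import *
P={"knob":([379.5,281.7],[253.9,240.9]),"nut":([380.7,165.7],[381.2,231.7]),"groove":([224.3,290.1],[236.3,131.3])}
for k,(s,t) in P.items(): print(k,tri([ray("side",s),ray("top",t)]))
# crossed possibility
print(tri([ray("side",P["nut"][0]),ray("top",P["knob"][1])]))
E
```

```text
knob (array([0.46687628, 0.12611108, 0.08906449]), np.float64(0.003947546264858808))
nut (array([ 0.48745473, -0.15831792,  0.0928856 ]), np.float64(0.0008939091999671361))
groove (array([0.71047852, 0.17403131, 0.07178168]), np.float64(0.0008918850273923241))
(array([0.48789695, 0.09754991, 0.29280295]), np.float64(0.005814429025559045))
```

The side view shows the ball feeder in front (knob ≈(381,288), balls ≈(347,288)) and the nut feeder behind (knob ≈(378,170)). In the top view the ball feeder is on the left (knob ≈(255,239)) and the nut feeder on the right (knob ≈(384,231)). The measured heights are about 15 mm too high, so I'll refine the knob centres by blob.

Run:
```python
from h import *
def blob(n,p,r=16):
    im=cv2.imread(f"pics/{n}0.png"); x,y=p; c=im[y-r:y+r,x-r:x+r].astype(int)
    g=c.min(2); m=(g>150).astype(np.uint8)
    m=cv2.morphologyEx(m,cv2.MORPH_OPEN,np.ones((5,5),np.uint8))
    k,l,s,ce=cv2.connectedComponentsWithStats(m)
    for i in range(1,k): print(n,s[i],ce[i]+[x-r,y-r])
    i=min(range(1,k),key=lambda i:np.hypot(*(ce[i]-r))); st=s[i]
    # bounding-box centre of circle
    return ce[i]+[x-r,y-r]
for a,b in(((381,288),(255,239)),((378,170),(384,231))):
    s,t=blob("side",a),blob("top",b); print(s,t,tri([ray("side",s),ray("top",t)]))
```

```text
side [ 11   8  13  13 139] [381.74820144 285.53956835]
top [12 11 10 11 98] [255.5 239. ]
[381.74820144 285.53956835] [255.5 239. ] (array([0.46605235, 0.12424834, 0.07650404]), np.float64(4.9901199846811085e-05))
side [12 11  8  7 51] [377.64705882 167.94117647]
top [12 10 10 11 97] [384.3814433  230.12371134]
[377.64705882 167.94117647] [384.3814433  230.12371134] (array([ 0.49154667, -0.16773559,  0.07880951]), np.float64(0.00046553995151216816))
```

Request:
carry_out --moves '[{"x": 0.6, "y": -0.76, "z": 0, "turn": 0}, {"x": 0.6, "y": -0.76, "z": 0, "turn": 0}, {"x": 0.6, "y": -0.76, "z": 0, "turn": 0}, {"x": 0.6, "y": -0.76, "z": 0, "turn": 0}, {"x": 0.6, "y": -0.76, "z": 0, "turn": 0}, {"x": 0.6, "y": -0.76, "z": 0, "turn": 0}, {"x": 0.6, "y": -0.76, "z": 0, "turn": 0}, {"x": 0.6, "y": -0.76, "z": 0, "turn": 0}]'

```text
t: 1.3
tool_pos: [0.2529, -0.4166, 0.2314]
tool_rot: [3.107, 0.463, 0.0]
contact_force: [0.2, -0.8, -0.3]
opening: 0.0856
grip_force: 0.0
```

Request:
carry_out --moves '[{"x": 0.6, "y": -0.76, "z": 0, "turn": 0}, {"x": 0.6, "y": -0.76, "z": 0, "turn": 0}, {"x": 0.6, "y": -0.76, "z": 0, "turn": 0}, {"x": 0.6, "y": -0.76, "z": 0, "turn": 0}, {"x": 0.6, "y": -0.76, "z": 0, "turn": 0}, {"x": 0.6, "y": -0.76, "z": 0, "turn": 0}, {"x": 0.6, "y": -0.76, "z": 0, "turn": 0}, {"x": 0.6, "y": -0.76, "z": 0, "turn": 0}]'

```text
t: 2.1
tool_pos: [0.3234, -0.2362, 0.2315]
tool_rot: [3.107, 0.462, 0.001]
contact_force: [0.3, -0.6, 0.8]
opening: 0.0858
grip_force: 0.0
```

Request:
carry_out --moves '[{"x": 0.6, "y": -0.76, "z": 0, "turn": 0}, {"x": 0.6, "y": -0.76, "z": 0, "turn": 0}, {"x": 0.6, "y": -0.76, "z": 0, "turn": 0}, {"x": 0.6, "y": -0.76, "z": 0, "turn": 0}, {"x": 0.6, "y": -0.76, "z": 0, "turn": 0}, {"x": 0.6, "y": -0.76, "z": 0, "turn": 0}, {"x": 0.6, "y": -0.76, "z": 0, "turn": 0}, {"x": 0.6, "y": -0.76, "z": 0, "turn": 0}]'

```text
t: 2.9
tool_pos: [0.3939, -0.0557, 0.2316]
tool_rot: [3.107, 0.463, 0.001]
contact_force: [-0.1, -0.2, 0.5]
opening: 0.0851
grip_force: 0.0
```

Request:
carry_out --moves '[{"x": 0.6, "y": -0.76, "z": 0, "turn": 0}, {"x": 0.6, "y": -0.76, "z": 0, "turn": 0}, {"x": 0.6, "y": -0.76, "z": 0, "turn": 0}, {"x": 0.6, "y": -0.76, "z": 0, "turn": 0}, {"x": 0.6, "y": -0.76, "z": 0, "turn": 0}, {"x": 0.6, "y": -0.76, "z": 0, "turn": 0}, {"x": 0, "y": 0, "z": 0, "turn": 0}, {"x": 0, "y": 0, "z": 0, "turn": 0}]'

```text
t: 3.7
tool_pos: [0.4463, 0.0786, 0.2313]
tool_rot: [3.107, 0.465, -0.001]
contact_force: [0.2, 0.9, -0.2]
opening: 0.0853
grip_force: 0.0
```

Run:
```python
from h import *
o=ctrl.get_obs(); print(o['t'],o['tool_pos'],o['tool_rot'])
im=ctrl.get_image("wrist"); cv2.imwrite("pics/w1.png",im[:,:,::-1]); np.save("w1.npy",np.r_[o['tool_pos'],o['tool_rot']])
for q in("knob","ball_1"):print([(d["confidence"],d["pixel"]) for d in ctrl.mark_of("wrist",q)])
```

```text
3.7 [0.44634581 0.07863937 0.23126884] [ 3.10668536e+00  4.64575210e-01 -7.14993336e-04]
[(0.88, [278.3, 152.0])]
[(0.92, [276.0, 90.1]), (0.75, [252.5, 91.5]), (0.58, [303.6, 91.6])]
```

View pics/w1.png

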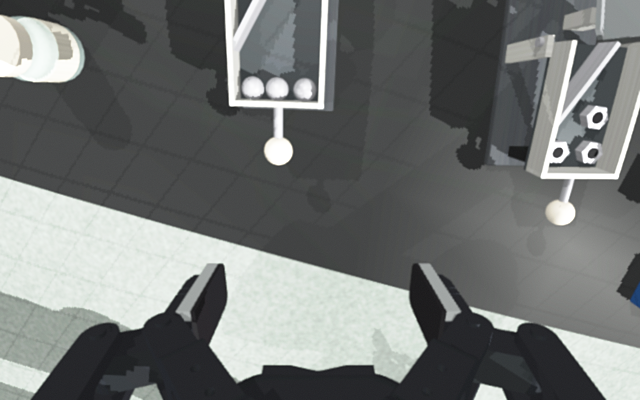

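The wrist view shows the ball tray square to the gripper: three balls at (253..304, 90), knob at (278,151), and the nut feeder at the right.

Run:
```python
from h import *
w=np.load("w1.npy"); o=dict(tool_pos=w[:3],tool_rot=w[3:])
rw=ray("wrist",[278.3,151.5],o); rt=ray("top",[255.5,239]); rs=ray("side",[381.75,286.5])
for r in([rw,rt],[rw,rs],[rw,rt,rs]): print(tri(r))
at=lambda px,z:(lambda r:r[0]+r[1]*(z-r[0][2])/r[1][2])(ray("wrist",px,o))
print(at([278.3,151.5],.072))
a,b=at([230,105],.09),at([324,108],.09); d=a-b; print(np.linalg.norm(d),"heading",np.arctan2(-d[0],d[1]))
p=tri([rw,rt,rs])[0]; R=Ro.from_rotvec(w[3:]).as_matrix(); print("tool x heading",np.arctan2(R[1,0],R[0,0]))
print("shift tool units", R.T@(p-w[:3])/.025, R.T@(at([278.3,151.5],.072)-w[:3])/.025)
```

```text
(array([0.46607141, 0.12430259, 0.07736613]), np.float64(0.00020047531706074675))
(array([0.4655839 , 0.12468748, 0.07461162]), np.float64(0.00016474802537583288))
(array([0.46568917, 0.12461277, 0.07451025]), np.float64(0.00029069399190446564))
[0.46490439 0.12484552 0.072     ]
0.07983805099074746 heading 0.2601581836202029
tool x heading 0.29688093828796164
shift tool units [ 1.28100655 -1.5339696   6.26925194] [ 1.25376255 -1.55208472  6.36967028]
```

Request:
carry_out --moves '[{"x": 0.32, "y": -0.385, "z": 0.6, "turn": 0.035}, {"x": 0.32, "y": -0.385, "z": 0.8, "turn": 0}, {"x": 0.32, "y": -0.385, "z": 0.8, "turn": 0}, {"x": 0.31, "y": -0.385, "z": 0.8, "turn": 0}, {"x": 0, "y": 0, "z": 0.5, "turn": 0}, {"x": 0, "y": 0, "z": 0, "turn": 0}, {"x": 0, "y": 0, "z": 0, "turn": 0}, {"x": 0, "y": 0, "z": 0, "turn": 0}]'

```text
t: 4.65
tool_pos: [0.4676, 0.1237, 0.1452]
tool_rot: [3.115, 0.407, 0.004]
contact_force: [0.4, 0.1, -0.1]
opening: 0.0853
grip_force: 0.0
```

Run:
```python
from h import *
o=ctrl.get_obs(); im=ctrl.get_image("wrist"); cv2.imwrite("pics/w2.png",im[:,:,::-1])
print(o['t'],o['tool_pos'])
m=ctrl.mark_of("wrist","knob"); print(m)
R=Ro.from_rotvec(o['tool_rot']).as_matrix(); print(np.arctan2(R[1,0],R[0,0]))
if m:
    r=ray("wrist",m[0]["pixel"],o); p=tri([r,ray("top",[255.5,239]),ray("side",[381.75,286.5])]); print(p)
    for q in (p[0],r[0]+r[1]*(.0735-r[0][2])/r[1][2]): print(q,R.T@(q-o['tool_pos'])/.025)
```

```text
4.65 [0.46757099 0.12365213 0.14522205]
[{'pixel': [317.5, 215.7], 'confidence': 0.58}]
0.2599323667217115
(array([0.46628857, 0.12482733, 0.07349508]), np.float64(0.001356649438540952))
[0.46628857 0.12482733 0.07349508] [-0.04407709 -0.05999234  2.86895676]
[0.46750314 0.1256052  0.0735    ] [ 0.01087099 -0.07757509  2.86887757]
```

View pics/w2.png

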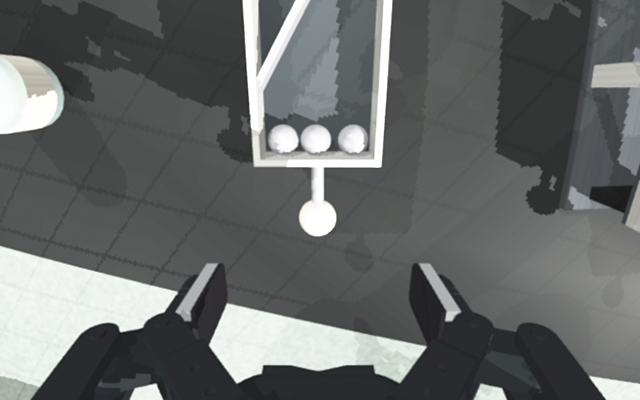

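The knob (317,217) lies centred between the fingers, the rod is vertical and the end wall is level in the picture. I'll descend and close gently.

Request:
carry_out --moves '[{"x": -0.04, "y": -0.06, "z": 0.5, "turn": 0}, {"x": 0, "y": 0, "z": 0.7, "turn": 0}, {"x": 0, "y": 0, "z": 0.7, "turn": 0}, {"x": 0, "y": 0, "z": 0.7, "turn": 0}, {"x": 0, "y": 0, "z": 0.6, "turn": 0}, {"x": 0, "y": 0, "z": 0.45, "turn": 0}, {"x": 0, "y": 0, "z": 0, "turn": 0}, {"x": 0, "y": 0, "z": 0, "turn": 0}]'

```text
t: 5.55
tool_pos: [0.4655, 0.1254, 0.0526]
tool_rot: [-3.115, -0.408, 0.0]
contact_force: [0.5, -0.3, 0.4]
opening: 0.0852
grip_force: 0.0
```

Request:
carry_out --moves '[{"x": 0, "y": 0, "z": 0, "turn": 0}, {"x": 0, "y": 0, "z": 0, "turn": 0}, {"x": 0, "y": 0, "z": 0, "turn": 0}, {"x": 0, "y": 0, "z": 0, "turn": 0}, {"x": 0, "y": 0, "z": 0, "turn": 0}, {"x": 0, "y": 0, "z": 0, "turn": 0}, {"x": 0, "y": 0, "z": 0, "turn": 0}, {"x": 0, "y": 0, "z": 0, "turn": 0}]' --grip 15 --newtons 30

```text
t: 6.35
tool_pos: [0.4662, 0.1239, 0.0533]
tool_rot: [3.111, 0.409, 0.001]
contact_force: [-0.7, -6.0, 2.4]
opening: 0.0242
grip_force: 29.2
```

Run:
```python
from h import *
o=ctrl.get_obs(); im=ctrl.get_image("wrist"); cv2.imwrite("pics/w3.png",im[:,:,::-1])
print(o['t'],o['tool_pos'],o['opening'],o['grip_force'],o['contact_force'])
```

```text
6.35 [0.466189   0.12390966 0.0532903 ] 0.02415225847039239 29.24984872341156 [-0.70622462 -6.0091802   2.42033701]
```

View pics/w3.png

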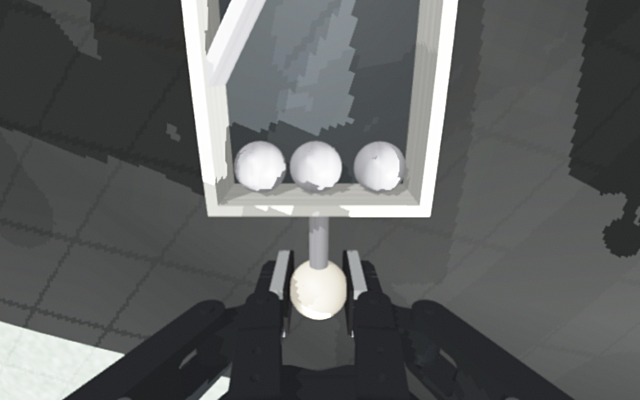

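The three balls are at (260..380,166) and the knob (318,290) is held between the pads. I'll raise it along the hinge arc.

Request:
carry_out --moves '[{"x": 0, "y": 0, "z": -0.13, "turn": 0}, {"x": 0.01, "y": 0, "z": -0.13, "turn": 0}, {"x": 0.01, "y": 0, "z": -0.13, "turn": 0}, {"x": 0.01, "y": 0, "z": -0.13, "turn": 0}, {"x": 0.015, "y": 0, "z": -0.13, "turn": 0}, {"x": 0.015, "y": 0, "z": -0.13, "turn": 0}, {"x": 0.02, "y": 0, "z": -0.13, "turn": 0}, {"x": 0.02, "y": 0, "z": -0.13, "turn": 0}]' --newtons 45

```text
t: 7.2
tool_pos: [0.4683, 0.1245, 0.0782]
tool_rot: [3.111, 0.408, 0.001]
contact_force: [4.1, -5.6, -3.5]
opening: 0.0236
grip_force: 44.2
```

Request:
carry_out --moves '[{"x": 0.034, "y": 0, "z": -0.17, "turn": 0}, {"x": 0.038, "y": 0, "z": -0.17, "turn": 0}, {"x": 0.042, "y": 0, "z": -0.17, "turn": 0}, {"x": 0.047, "y": 0, "z": -0.17, "turn": 0}, {"x": 0.05, "y": 0, "z": -0.17, "turn": 0}, {"x": 0.055, "y": 0, "z": -0.17, "turn": 0}, {"x": 0.06, "y": 0, "z": -0.17, "turn": 0}, {"x": 0.064, "y": 0, "z": -0.17, "turn": 0}]'

```text
t: 8.0
tool_pos: [0.4773, 0.1269, 0.1119]
tool_rot: [3.111, 0.408, -0.001]
contact_force: [1.9, -5.1, -3.5]
opening: 0.0235
grip_force: 44.2
```

Request:
carry_out --moves '[{"x": 0, "y": 0, "z": 0, "turn": 0}, {"x": 0, "y": 0, "z": 0, "turn": 0}, {"x": 0, "y": 0, "z": 0, "turn": 0}, {"x": 0, "y": 0, "z": 0, "turn": 0}, {"x": 0, "y": 0, "z": 0, "turn": 0}, {"x": 0, "y": 0, "z": 0, "turn": 0}, {"x": 0, "y": 0, "z": 0, "turn": 0}, {"x": 0, "y": 0, "z": 0, "turn": 0}]'

```text
t: 8.8
tool_pos: [0.4774, 0.1269, 0.1119]
tool_rot: [3.111, 0.408, -0.001]
contact_force: [2.9, -4.8, -3.8]
opening: 0.0233
grip_force: 44.3
```

Request:
carry_out --moves '[{"x": 0, "y": 0, "z": 0, "turn": 0}, {"x": 0, "y": 0, "z": 0, "turn": 0}, {"x": 0, "y": 0, "z": 0, "turn": 0}, {"x": 0, "y": 0, "z": 0, "turn": 0}, {"x": 0, "y": 0, "z": 0, "turn": 0}, {"x": 0, "y": 0, "z": 0, "turn": 0}, {"x": 0, "y": 0, "z": 0, "turn": 0}, {"x": 0, "y": 0, "z": 0, "turn": 0}]'

```text
t: 9.6
tool_pos: [0.4774, 0.1269, 0.1119]
tool_rot: [3.111, 0.408, -0.001]
contact_force: [2.1, -5.2, -3.6]
opening: 0.0232
grip_force: 44.3
```

Run:
```python
from h import *
o=ctrl.get_obs(); print(o['t'],o['tool_pos'],o['opening'],o['grip_force'],o['contact_force'])
w=ctrl.get_image("wrist"); s=ctrl.get_image("side"); t=ctrl.get_image("top")
up=lambda a,h:cv2.resize(a,None,fx=h/a.shape[0],fy=h/a.shape[0],interpolation=cv2.INTER_CUBIC)
A=up(s[240:360,190:420],300)[:,:570]; B=up(t[100:260,190:290],300)
C=np.hstack([A,B])[:, :800]; D=up(w,290); r=np.zeros((290,C.shape[1],3),np.uint8); r[:,:D.shape[1]]=D[:,:C.shape[1]]
cv2.imwrite("pics/c4.png",np.vstack([C,r])[:,:,::-1])
for n in("wrist","side","top"): print(n,[(d["confidence"],d["pixel"]) for d in ctrl.mark_of(n,"ball_1")])
```

```text
9.6 [0.47735986 0.12687195 0.11188824] 0.02321485951988759 44.30202841758728 [ 2.14369287 -5.19455621 -3.57346119]
wrist []
side [(0.65, [255.2, 289.2]), (0.59, [229.7, 292.0]), (0.49, [241.5, 284.6])]
top [(0.58, [243.6, 151.3]), (0.38, [244.4, 134.5])]
```

View pics/c4.png

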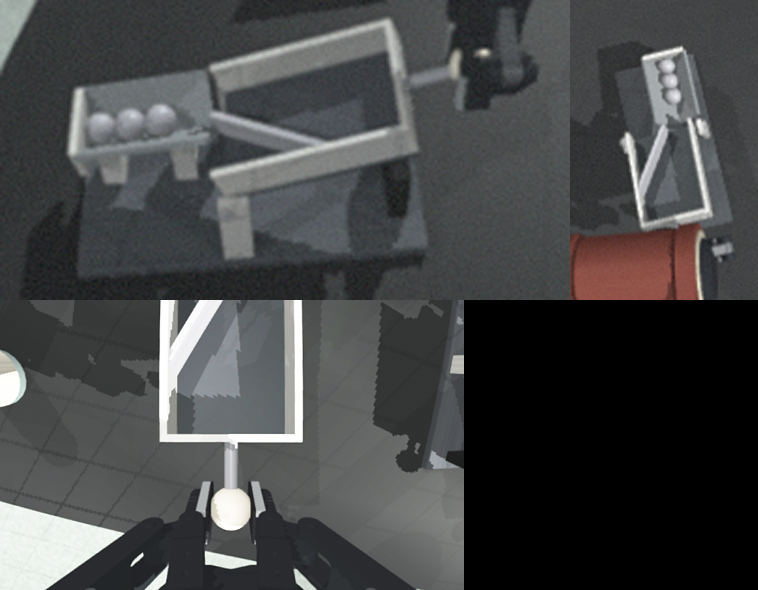

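All three balls are seated in a row in the groove (side ≈(230..255,289)) and the tray is empty. I'll lower it along the reverse arc.

Request:
carry_out --moves '[{"x": -0.064, "y": 0, "z": 0.17, "turn": 0}, {"x": -0.06, "y": 0, "z": 0.17, "turn": 0}, {"x": -0.055, "y": 0, "z": 0.17, "turn": 0}, {"x": -0.05, "y": 0, "z": 0.17, "turn": 0}, {"x": -0.047, "y": 0, "z": 0.17, "turn": 0}, {"x": -0.042, "y": 0, "z": 0.17, "turn": 0}, {"x": -0.038, "y": 0, "z": 0.17, "turn": 0}, {"x": -0.034, "y": 0, "z": 0.17, "turn": 0}]'

```text
t: 10.7
tool_pos: [0.4683, 0.1245, 0.0785]
tool_rot: [3.111, 0.408, 0.001]
contact_force: [1.1, -5.0, 0.2]
opening: 0.0233
grip_force: 44.4
```

Request:
carry_out --moves '[{"x": -0.02, "y": 0, "z": 0.15, "turn": 0}, {"x": -0.02, "y": 0, "z": 0.15, "turn": 0}, {"x": -0.015, "y": 0, "z": 0.15, "turn": 0}, {"x": -0.015, "y": 0, "z": 0.15, "turn": 0}, {"x": -0.01, "y": 0, "z": 0.15, "turn": 0}, {"x": -0.01, "y": 0, "z": 0.13, "turn": 0}, {"x": -0.01, "y": 0, "z": 0.08, "turn": 0}, {"x": 0, "y": 0, "z": 0.04, "turn": 0}]'

```text
t: 11.5
tool_pos: [0.4658, 0.1238, 0.0547]
tool_rot: [3.111, 0.409, -0.001]
contact_force: [-6.6, -7.2, 13.2]
opening: 0.0236
grip_force: 45.1
```

The 13 N upward force shows the tray is on its rest. I'll open and withdraw upward.

Request:
carry_out --moves '[{"x": 0, "y": 0, "z": 0, "turn": 0}, {"x": 0, "y": 0, "z": 0, "turn": 0}, {"x": 0, "y": 0, "z": 0, "turn": 0}, {"x": 0, "y": 0, "z": 0, "turn": 0}, {"x": 0, "y": 0, "z": 0, "turn": 0}, {"x": 0, "y": 0, "z": 0, "turn": 0}, {"x": 0, "y": 0, "z": 0, "turn": 0}, {"x": 0, "y": 0, "z": 0, "turn": 0}]' --grip 80

```text
t: 12.3
tool_pos: [0.4655, 0.1254, 0.0535]
tool_rot: [-3.115, -0.409, 0.0]
contact_force: [0.1, -0.1, -0.1]
opening: 0.0802
grip_force: 0.0
```

Request:
carry_out --moves '[{"x": 0, "y": 0, "z": -0.5, "turn": 0}, {"x": 0, "y": 0, "z": -0.8, "turn": 0}, {"x": 0, "y": 0, "z": -0.8, "turn": 0}, {"x": 0, "y": 0, "z": -0.8, "turn": 0}, {"x": 0, "y": 0, "z": -0.8, "turn": 0}, {"x": -0.5, "y": 0, "z": -0.8, "turn": 0}, {"x": -0.5, "y": 0, "z": -0.5, "turn": 0}, {"x": 0, "y": 0, "z": 0, "turn": 0}]'

```text
t: 13.1
tool_pos: [0.4422, 0.119, 0.1818]
tool_rot: [3.115, 0.408, 0.009]
contact_force: [0.5, -0.7, 0.2]
opening: 0.08
grip_force: 0.0
```

Run:
```python
from h import *
o=ctrl.get_obs(); print(o['t'],o['tool_pos'],o['opening'],o['contact_force'])
s=ctrl.get_image("side"); t=ctrl.get_image("top")
up=lambda a,h:cv2.resize(a,None,fx=h/a.shape[0],fy=h/a.shape[0],interpolation=cv2.INTER_CUBIC)
cv2.imwrite("pics/c5.png",np.hstack([up(s[130:370,190:420],400),up(t[100:260,190:350],400)])[:,:,::-1])
for n in("side","top"): print(n,[(d["confidence"],d["pixel"]) for q in("ball_1","knob") for d in ctrl.mark_of(n,q)])
```

```text
13.1 [0.44222293 0.11896987 0.1818127 ] 0.08004179924973397 [ 0.52693834 -0.73554005  0.19868013]
side [(0.68, [229.2, 289.7]), (0.63, [243.6, 285.9]), (0.58, [254.2, 287.8]), (0.97, [380.9, 286.2])]
top [(0.52, [245.1, 152.4]), (0.51, [243.9, 140.0]), (0.47, [241.0, 134.2]), (0.94, [252.0, 240.8])]
```

View pics/c5.png

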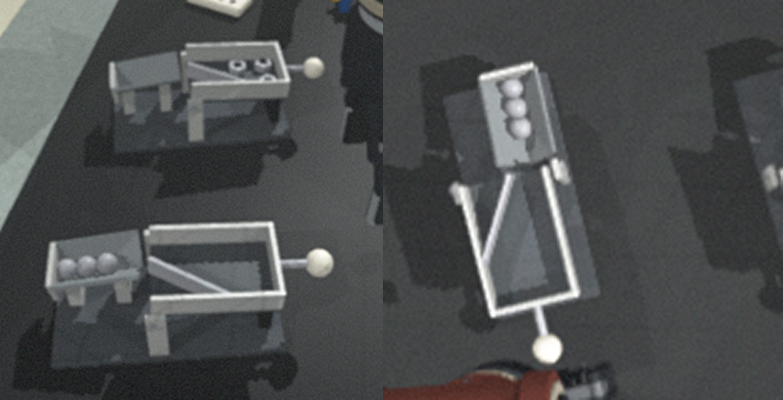

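The tray is down with the knob back at side ≈(381,286) as at the start, the three balls sit in a row in the groove, the nut tray is untouched and the gripper is clear.

```bash
python3 -c "
from station import ctrl
print(ctrl.finish_job())"
```

```text
the job is handed in; nothing more can be done
None
```

The job is handed in: the three balls are in single file in the V-groove, the ball tray is back on its rest and released, and the nut tray was left down.

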